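# Bring the vial into the light tester and hold its shutter open at the marker

## Robot

A 6-joint arm with a two-finger parallel gripper is mounted at the origin on a cart in front of the work surface, level with it; the furniture and walls round the work are solid. World frame = base frame: x ahead of the robot, y to its left, z up, the work surface at z = 0. Lengths are in m, angles in degrees, forces in N, time in s.
With the tool pointing down it reaches from about 0.375 to 0.9 m from the base axis. Payload 3.1 kg.
Tool frame: the origin (TCP) lies midway between the tips of the shut fingers; the grasp point (between the pads) lies 19 mm behind it; z points along the fingers, y is the line along which they close (so a half turn about z gives the same grasp; the last joint's range is limited). The gripper opens to 85 mm and grips with 20 to 120 N. Pads are 22 mm wide; open, the fingers measure 114 mm over their backs; the gripper's body (76 mm by 85 mm) begins 54 mm behind the grasp point. The pads swing forward as they close: fully open they stand 13 mm farther back than shut.
Start: joints at [56.751, 30.224, 82.088, -0, 67.689, -10.227], TCP at [0.244, 0.575, 0.231] pointing down, gripper open.
Joint ranges: [-176.69, 176.69], [-43.24, 126.21], [12.49, 139.97], [-82, 262], [0, 151.66], [-163.58, 163.58]. Speed limits (degrees/s): [159.86, 159.86, 180, 180, 180, 180].

## Interface

Orientations are given as [roll, pitch, yaw] about the fixed x, y, z axes, in that order (R = Rz(yaw) Ry(pitch) Rx(roll)).
In Python, from station import r, cams gives the robot as it stands.
- The arm moves only by the tool jog_arm, never from a script. Its argument "motion" is a list of rows, each a list of 7 numbers: the shift along the world's x, y, z in m, then the turn, a rotation vector about the world's x, y, z in rad, then the gripper command: -1 is shut, 1 is fully open, values between are in proportion. A call has 1 to 10 rows; each row is the pose to reach, as a shift and turn from the pose commanded when the call began; what a row does not reach only later rows make up. A row lasts 1/8 s, in which the tool goes at most 62.5 mm and 10.7 degrees, less where a joint would pass 70% of its speed; a pose out of reach is approached as far as the arm can. A call with a gripper value outside its range is refused whole. The fingers move at their own pace and stop on an object; "grip_force" is the grip in N (left out, the last holds). Time passes only in rows, so rows that repeat a pose let the fingers close. It gives the time, the measured TCP pose, the force, the opening and the grip force at its end, in the units of the state.
- r.read_state(): the state, without advancing time (a new reading comes with each control period).
- cams.capture(name): name is "side" or "top"; returns a dict with "pixels" (384x512x3 uint8, red, green, blue), "fx", "fy", "cx", "cy" (pixels), "rvec" (rotation vector, rad) and "tvec" (3), from world to camera coordinates, as OpenCV has them. Camera axes: x right, y down, z forward; pixel columns grow to the right and rows downward; lengths in m; the calibration is good to about 2 mm. A picture is of the moment at which its call begins. There is no depth.
- r.job_done(): hands the job in; it is judged then, once.
The state is a dict: "time": time; "joints": joint angles; "dq": joint speeds; "tau": joint torques, N m; "position": TCP position; "tcp_rot": TCP orientation; "force": force on the tool from outside, world axes, zero at the start; "torque": the same for the moment, N m; "width": finger opening in m; "grasp_force": force on a finger pad.
Only numpy, scipy, OpenCV 4.12 (cv2) and the standard library are available. Lean on these libraries where they do the work, as an engineer would, in place of code of your own. Each camera call takes 0.05 s, during which the arm holds its last target. There are 200 camera calls.

## Task

Push the vial carriage of the light tester in by its flat tab until it clicks home in its measuring detent, so that the vial stands inside the housing. Then pull the black spring-return shutter knob out until its little index bar stands beside the sliding marker on the rail, within the marker's width, and keep it there with the gripper: the job ends while you are still holding the knob at the marker. Do not shift the marker, and leave the pen and the other vial alone.

Things in the scene. Friction and masses are not known exactly. Their poses are not given: they have to be found in the camera images.
- tester: Vial light tester fixed to the bench: white housing 110 (x) x 130 (y) x 94 mm high (a cap on it reaches 106 mm); its 8 mm grey base plate reaches 95 mm farther to the front as a tongue. Origin on the bench under the housing's middle; own -x is its front (heading varies by 0.25 rad), +y its left, z up. On the tongue: carriage at own y = +34 mm, shutter knob at -34 mm, marker rail at -58 mm.
- carriage (a joint): Travel of the vial carriage in m along the tester's own +x (inward). 0 = outer (loading) end, where it starts; it runs easily to 0.026; there a sprung roller climbs a ridge on its side (about 5 N, top at 0.036), then the carriage snaps to its end stop at 0.044 (home, vial in the housing), where the roller keeps it when let go.
- tab (a point): Middle of the front (-x) face of the carriage's flat upright aluminium tab, 55 mm above the bench. The tab is 8 mm thick (x), 36 mm wide (y), its top 72 mm above the bench. The carriage moves with it; the vial's axis is 50 mm behind this point. Axes as the tester's.
- shutter (a joint): Travel of the shutter rod in m along the tester's own -x (outward): 0 = shut, 0.060 = end stop. A spring draws it shut: about 4 N at 0, growing by 1.2 N per cm; it goes back at once when let go.
- pull_knob: Black upright shutter knob with index bar, moving with the rod: post of 16 mm diameter, 26 to 74 mm above the bench, under a cap of 22 mm diameter, top at 83 mm. Origin at bench level under the post's axis; axes as the tester's. When shut the axis is 27 mm in front of the housing. The steel rod (8 mm thick) runs from it into the housing 36 mm above the bench.
- knob (a point): Point on the axis of the knob's post, 60 mm above the bench, where to pinch it from above. Moves with the knob.
- index (a point): Tip of the index bar, a 2 mm thick (x) steel bar that sticks out 21 mm to the tester's -y from the post's axis, 30 mm above the bench (its top at 33 mm). Same x as the knob's axis in the tester's frame.
- marker (a point): Middle of the upper part of the marker: a black rider 10 mm wide (x), 12 mm deep (y), top 33 mm above the bench, sitting stiffly (8 N) on the rail right of the knob, at a place that varies. Axes as the tester's. The knob must come out 22 to 50 mm for the index bar to stand beside it (index and marker level along the tester's x).
- marker_pen: Marker pen lying on the bench near its front edge, 132 mm long, 14 mm thick; origin at its underside's centre. Leave alone.
- spare_vial: Vial with a black screw cap standing on the bench near its front edge, 24 mm diameter, 52 mm high; origin at its underside's centre. Leave alone.
- test_vial: Vial with a pale screw cap, 24 mm diameter, 52 mm high, standing loose in the carriage's square well (25 mm wide, 16 mm deep, floor 14 mm above the bench) behind the tab; it rides in with the carriage. Origin at its underside's centre.
Not all that is in view belongs to the job. There is more than one size of the test_vial; the job needs the smaller.

How it is judged (in metres and radians):
On the way, in this order (a step that is already met when the one before it is completed fails the run):
1. the vial carriage rests home in its measuring detent (value of joint carriage above 0.042 m), for 0.2 s.
2. the shutter is held by the gripper with its index bar beside the marker (x of index in the frame of marker between -0.004 and 0.004 m and contact force between the fingers and pull_knob above 2 N), for 0.5 s.
At the end, for the whole second after the job is handed in: The carriage is home in its detent (over 42 of 44 mm of travel), the vial upright in it inside the housing; the index bar stands still within 4 mm of the marker's middle along the pull direction; the fingers still hold the knob against its spring (contact force above 2 N) (all of step 2 and value of joint carriage above 0.042 m and velocity of joint shutter between -0.01 and 0.01 m/s and angle between test_vial's own z axis and vertical below 0.2 rad and x of test_vial in the frame of tester above -0.032 m); the arm keeps its last pose, push and grip.
It fails at once if the marker was shifted by more than 3 mm (distance of marker from where it was at the start of the episode above 0.003 m).
It fails at once if a bystander was disturbed (moved more than 20 mm) (distance of any of marker_pen, spare_vial from where it was at the start of the episode above 0.02 m).
It also fails if it takes over 48 s, if anything falls off the work surface, if the arm or the gripper's body presses on something with over 40 N, if the wrist force passes 120 N, or if a joint passes its speed limit or range.

## Working session

There is one attempt and no reset: what is moved stays moved. The work goes in short steps, Python scripts to look and compute and a tool call to move; the robot and the scene stay as the last step left them, time stands still between calls to the robot, and variables do not carry over. Pictures are saved under pics/ and viewed, at most 10 in all, crops included, and the job is handed in when it is done.

Besides the shell and the picture viewer there is one more tool, called after "Request:" by a JSON object that holds its "fn" and its "kwargs", one argument or row to a line. jog_arm: Moves the arm, as the interface text tells. Its arguments: {"type":"object","properties":{"motion":{"type":"array","items":{"type":"array","items":{"type":"number"}}},"grip_force":{"type":"number"}},"required":["motion"]}

```bash
mkdir -p pics; ls
cat > h.py <<'E'
import cv2, numpy as np, json
from station import r, cams
def cap(name, fn=None):
    c=cams.capture(name); 
    if fn: cv2.imwrite('pics/'+fn, c['pixels'][:,:,::-1])
    R=cv2.Rodrigues(np.array(c['rvec'],float))[0]; t=np.array(c['tvec'],float).ravel()
    c['R']=R; c['t']=t; c['o']=-R.T@t; return c
def ray(c,u,v):
    d=c['R'].T@np.array([(u-c['cx'])/c['fx'],(v-c['cy'])/c['fy'],1.]); return d/np.linalg.norm(d)
def plane(c,u,v,z):
    d=ray(c,u,v); return c['o']+d*(z-c['o'][2])/d[2]
def proj(c,p):
    q=c['R']@np.array(p,float)+c['t']; return np.array([c['fx']*q[0]/q[2]+c['cx'],c['fy']*q[1]/q[2]+c['cy']])
def tri(c1,p1,c2,p2):
    A=np.column_stack([ray(c1,*p1),-ray(c2,*p2)]); s=np.linalg.lstsq(A,c2['o']-c1['o'],rcond=None)[0]
    a=c1['o']+s[0]*A[:,0]; b=c2['o']-s[1]*A[:,1]; return (a+b)/2,np.linalg.norm(a-b)
E
python3 - <<'E'
from h import *
a=cap('top','t0.png');b=cap('side','s0.png')
print(a['o'],b['o'],a['fx'],r.read_state()['position'],r.read_state()['tcp_rot'])
for n in('t0','s0'):
    i=cv2.imread(f'pics/{n}.png'); cv2.imwrite(f'pics/{n}b.png',cv2.resize(i,(800,600),interpolation=cv2.INTER_CUBIC))
E
```

```text
pics
[ 0.3744867  -0.31338472  0.9193077 ] [0.5207779  0.20824853 0.73445853] 363.1450130906644 [0.24402381 0.57468057 0.23041217] [-1.79886873e+02 -2.08126849e-02  1.56978044e+02]
```

View pics/t0b.png

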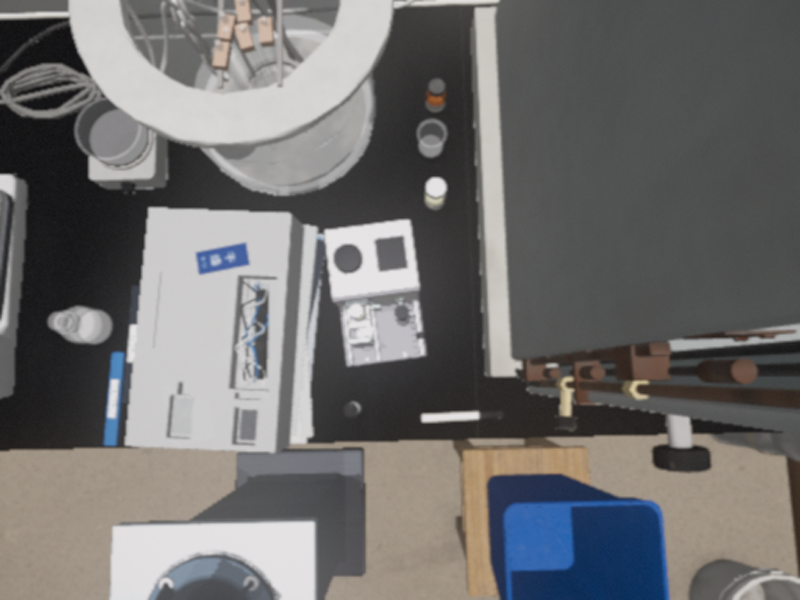

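View pics/s0b.png

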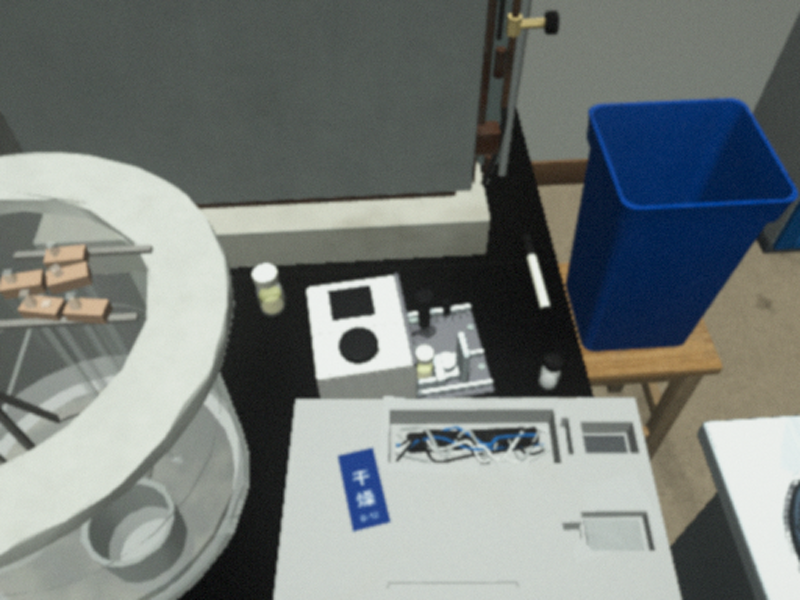

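The top view shows the tester housing near (370,258) of 800x600, with its tongue toward the robot, the spare vial at (352,408) and the pen at (460,416). A tall box stands to its left. I'll crop closer.

Run:
```python
from h import *
i=cv2.imread('pics/t0.png')[130:240,195:285]; j=cv2.imread('pics/s0.png')[165:265,190:320]
a=cv2.resize(i,None,fx=5.4,fy=5.4,interpolation=cv2.INTER_CUBIC)
cv2.imwrite('pics/t1.png',a)
cv2.imwrite('pics/s1.png',cv2.resize(j,None,fx=6,fy=6,interpolation=cv2.INTER_CUBIC))
c=cap('top');d=cap('side')
for n,t,s in (('hous BL',(332,302),None),):pass
k=.64
def T(p,q): print(tri(c,(p[0]*k,p[1]*k),d,(q[0]*k,q[1]*k)))
# oven corners: near-right top front, far right; housing disc; square
T((276,450),(640,399)); T((291,212),(295,399)); T((348,259),(359,345)); T((391,252),(351,303))
print(proj(c,(0,0,0))/k,proj(c,(.244,.575,.23))/k,proj(d,(.244,.575,.23))/k,proj(c,(.5,0,0))/k)
```

```text
(array([ 0.27023659, -0.1266799 ,  0.11834374]), np.float64(0.0082127858121738))
(array([ 0.61096709, -0.14998526,  0.12042388]), np.float64(0.00041340084447430523))
(array([ 0.54586117, -0.22906525,  0.09249947]), np.float64(0.0011426964635809973))
(array([ 0.55478714, -0.29278678,  0.08703022]), np.float64(0.000993735945567935))
[210.01738581 624.79483254] [-334.68500454  502.76024254] [1545.25493796 2480.65829525] [214.83563674 301.22958887]
```

View pics/t1.png

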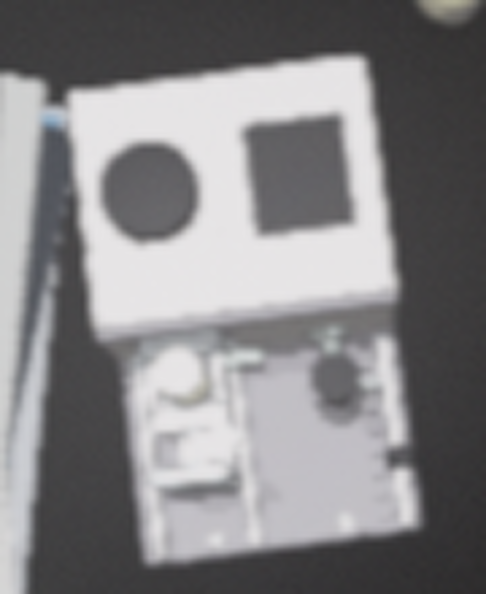

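View pics/s1.png

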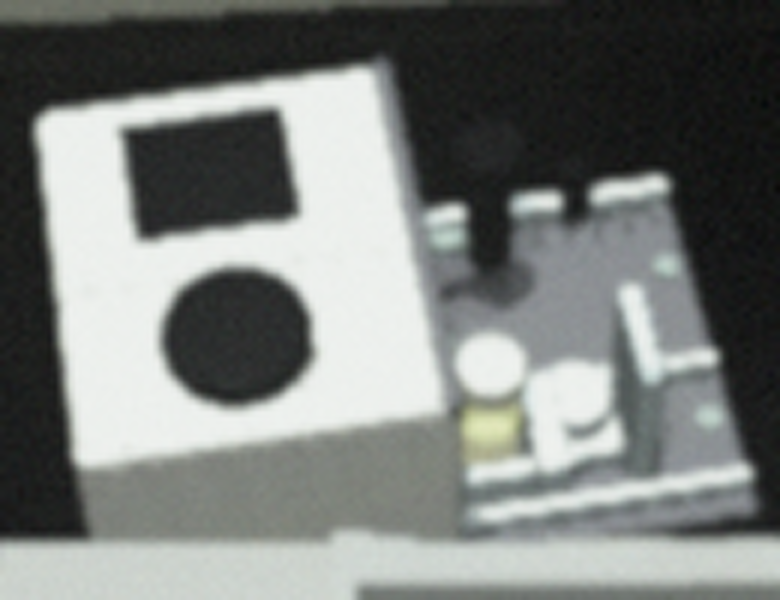

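The crops show these points:

| Feature | Top crop | Side crop |
|---|---|---|
| Knob cap | (337,380) | (490,142) |
| Marker on rail | (400,457) | (575,205) |
| Tab top | around (198,487) | around (645,335) |
| Housing top corners | clear | clear |

The vial sits between the tab and the housing. Next I'll triangulate.

```bash
cat > m.py <<'E'
from h import *
c=cap('top');d=cap('side')
tp=lambda p:(p[0]/5.4+195-.4,p[1]/5.4+130-.4)
sp=lambda p:(p[0]/6+190-.4,p[1]/6+165-.4)
E
python3 - <<'E'
from m import *
H={'FR':((364,57),(36,113)),'NR':((398,298),(383,62)),'NL':((99,328),(446,412)),'FL':((68,92),(80,466))}
L={'FR':(.055,-.065),'NR':(-.055,-.065),'NL':(-.055,.065),'FL':(.055,.065)}
W=[];Q=[]
for n,(a,b) in H.items():
    P,e=tri(c,tp(a),d,sp(b)); print(n,P.round(4),round(e,4),plane(c,*tp(a),.094).round(4),plane(d,*sp(b),.094).round(4)); W.append(P[:2]);Q.append(L[n])
W=np.array(W);Q=np.array(Q);z=(W-W.mean(0))@[1,1j];q=Q@[1,1j]
s=(z*q.conj()).sum()/(abs(q)**2).sum(); yaw=np.angle(s);o=W.mean(0);print('scale',abs(s),'yaw',yaw,np.degrees(yaw),'o',o)
R=np.array([[np.cos(yaw),-np.sin(yaw)],[np.sin(yaw),np.cos(yaw)]])
for n,a,b in(('knobcap',(337,378),(490,142)),('marker',(400,455),(575,203)),('tabtop',(198,487),(645,335)),('vialcap',(180,372),(490,362))):
    P,e=tri(c,tp(a),d,sp(b));print(n,P.round(4),round(e,4),'local',(R.T@(P[:2]-o)).round(4))
for n,l in(('knob',(-.082,-.034,.083)),('tab',(-.128,.034,.072)),('tongueR',(-.15,-.065,.008))):
    p=np.r_[o+R@l[:2],l[2]];print(n,p.round(4),(proj(c,p)-[195,130])*5.4,(proj(d,p)-[190,165])*6)
E
```

```text
FR [ 0.6066 -0.3219  0.0855] 0.0021 [ 0.6032 -0.3217  0.094 ] [ 0.6065 -0.3153  0.094 ]
NR [ 0.499  -0.3335  0.0871] 0.0008 [ 0.4976 -0.3333  0.094 ] [ 0.4996 -0.3279  0.094 ]
NL [ 0.4893 -0.2046  0.0848] 0.0003 [ 0.4882 -0.2058  0.094 ] [ 0.4896 -0.1987  0.094 ]
FL [ 0.5928 -0.1926  0.0876] 0.0004 [ 0.5913 -0.1935  0.094 ] [ 0.5919 -0.1885  0.094 ]
scale 0.9841700059829209 yaw 0.09921307779241147 5.684490630008292 o [ 0.54694773 -0.2631423 ]
knobcap [ 0.4669 -0.3066  0.0776] 0.002 local [-0.084  -0.0353]
marker [ 0.4362 -0.334   0.0072] 0.001 local [-0.1172 -0.0595]
tabtop [ 0.4236 -0.2444  0.0575] 0.0042 local [-0.1209  0.0309]
vialcap [ 0.4729 -0.2371  0.0596] 0.0011 local [-0.0711  0.0333]
knob [ 0.4687 -0.3051  0.083 ] [331.67283154 368.01810167] [485.53722728 133.43944601]
tab [ 0.4162 -0.242   0.072 ] [188.94426484 495.54701333] [677.95845897 311.56169759]
tongueR [ 0.4041 -0.3427  0.008 ] [418.39473719 522.57905811] [662.35167968 173.03078486]
```

Request:
{"fn": "jog_arm", "kwargs": {
  "motion": [
    [0.016, -0.035, 0.05, 0, 0, -0.15, -1],
    [0.036, -0.085, 0.09, 0, 0, -0.3, -1],
    [0.056, -0.135, 0.12, 0, 0, -0.45, -1],
    [0.076, -0.185, 0.12, 0, 0, -0.6, -1],
    [0.096, -0.235, 0.12, 0, 0, -0.75, -1],
    [0.116, -0.29, 0.12, 0, 0, -0.9, -1],
    [0.136, -0.345, 0.12, 0, 0, -1.05, -1],
    [0.156, -0.4, 0.12, 0, 0, -1.2, -1],
    [0.171, -0.455, 0.12, 0, 0, -1.35, -1],
    [0.176, -0.515, 0.12, 0, 0, -1.5, -1]
  ],
  "grip_force": 40
}}

```text
time: 1.55
position: [0.4211, 0.0583, 0.3516]
tcp_rot: [179.9, -0.0, 70.8]
force: [0.8, -0.3, -0.5]
width: 0.0002
grasp_force: 0.0
```

Request:
{"fn": "jog_arm", "kwargs": {
  "motion": [
    [0.0, -0.055, 0, 0, 0, -0.16, -1],
    [0.0, -0.11, 0, 0, 0, -0.32, -1],
    [-0.01, -0.16, 0, 0, 0, -0.48, -1],
    [-0.015, -0.21, 0, 0, 0, -0.64, -1],
    [-0.02, -0.26, 0, 0, 0, -0.8, -1],
    [-0.031, -0.304, -0.02, 0, 0, -0.96, -1],
    [-0.031, -0.304, -0.07, 0, 0, -1.14, -1],
    [-0.031, -0.304, -0.13, 0, 0, -1.14, -1],
    [-0.031, -0.304, -0.19, 0, 0, -1.14, -1],
    [-0.031, -0.304, -0.23, 0, 0, -1.14, -1]
  ]
}}

```text
time: 2.8
position: [0.3886, -0.2432, 0.1192]
tcp_rot: [-179.9, 0.1, 5.7]
force: [0.4, 0.1, -0.1]
width: 0.0002
grasp_force: 0.0
```

Run:
```python
from m import *
p=r.read_state(); print(p['position'],p['tcp_rot'],p['force'],p['joints'])
cv2.imwrite('pics/s2.png',cv2.resize(d['pixels'][150:270,240:400,::-1],None,fx=5,fy=5,interpolation=cv2.INTER_CUBIC))
u=(proj(d,p['position'])-[240,150])*5; print(u,(proj(c,p['position'])-[195,130])*5.4)
```

```text
[ 0.38717661 -0.24173422  0.1180144 ] [-179.57545796    0.33557135    5.7013575 ] [0.01218835 0.50638641 0.85614221] [-4.60527122e+01  2.88506643e+01  1.11540963e+02 -1.13302150e-03
  4.01495212e+01  3.82480431e+01]
[408.63244869 253.78151408] [179.86764278 561.72137647]
```

View pics/s2.png

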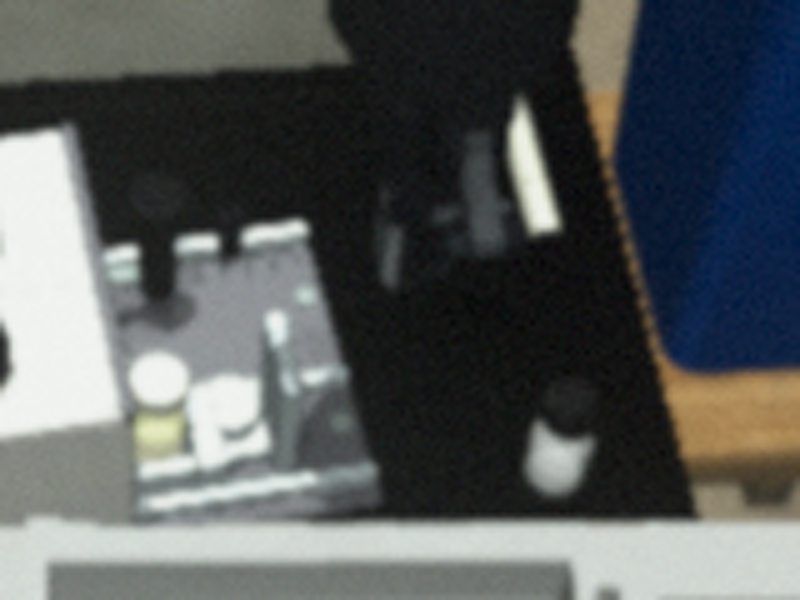

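The side crop shows the shut fingers at about (390,280), in front of the tab (280,390). The spare vial's cap is at (570,405), close to where I will descend, so I'll check its clearance.

Run:
```python
from m import *
b=(570/5+240,400/5+150); print('sidecap',plane(d,*b,.05),'side base',plane(d,555/5+240,490/5+150,0), 'top cap(t0)',plane(c,352*.64,408*.64,.05),tri(c,(352*.64,408*.64),d,b))
```

```text
sidecap [ 0.32417787 -0.22163968  0.05      ] side base [ 0.32342701 -0.21357413  0.        ] top cap(t0) [ 0.32482546 -0.22749525  0.05      ] (array([ 0.32328286, -0.2264221 ,  0.04285467]), np.float64(0.0023762393069117873))
```

Request:
{"fn": "jog_arm", "kwargs": {
  "motion": [
    [0, 0, -0.04, 0, 0, 0, -1],
    [0, 0, -0.073, 0, 0, 0, -1],
    [0.008, -0.001, -0.073, 0, 0, 0, -1],
    [0.015, 0, -0.073, 0, 0, 0, -1],
    [0.02, 0, -0.073, 0, 0, 0, -1],
    [0.025, 0.0, -0.073, 0, 0, 0, -1],
    [0.03, 0.001, -0.073, 0, 0, 0, -1],
    [0.035, 0.001, -0.073, 0, 0, 0, -1],
    [0.04, 0.002, -0.073, 0, 0, 0, -1],
    [0.044, 0.002, -0.073, 0, 0, 0, -1]
  ]
}}

```text
time: 4.25
position: [0.4334, -0.2414, 0.0482]
tcp_rot: [-180.0, 0.0, 5.7]
force: [-1.9, -0.3, 0.8]
width: 0.0001
grasp_force: 0.7
```

Request:
{"fn": "jog_arm", "kwargs": {
  "motion": [
    [0.004, 0, 0, 0, 0, 0, -1],
    [0.008, 0.001, 0, 0, 0, 0, -1],
    [0.011, 0.001, 0, 0, 0, 0, -1],
    [0.014, 0.001, 0, 0, 0, 0, -1]
  ]
}}

```text
time: 4.75
position: [0.4468, -0.2402, 0.0481]
tcp_rot: [-179.9, 0.1, 5.7]
force: [-2.7, 1.5, -0.5]
width: -0.0002
grasp_force: 1.0
```

Request:
{"fn": "jog_arm", "kwargs": {
  "motion": [
    [0.003, 0, 0, 0, 0, 0, -1],
    [0.006, 0.001, 0, 0, 0, 0, -1],
    [0.008, 0.001, 0, 0, 0, 0, -1],
    [0.008, 0.001, 0, 0, 0, 0, -1]
  ]
}}

```text
time: 5.25
position: [0.4559, -0.24, 0.0484]
tcp_rot: [180.0, -0.0, 5.7]
force: [0.2, 0.1, 0.4]
width: -0.0001
grasp_force: 0.0
```

Run:
```python
from m import *
p=r.read_state(); print(p['position'],p['force'])
cv2.imwrite('pics/s3.png',cv2.resize(d['pixels'][150:270,200:360,::-1],None,fx=5,fy=5,interpolation=cv2.INTER_CUBIC))
```

```text
[ 0.45558723 -0.23984663  0.04834237] [ 0.47984888 -0.79046015  0.33624638]
```

View pics/s3.png

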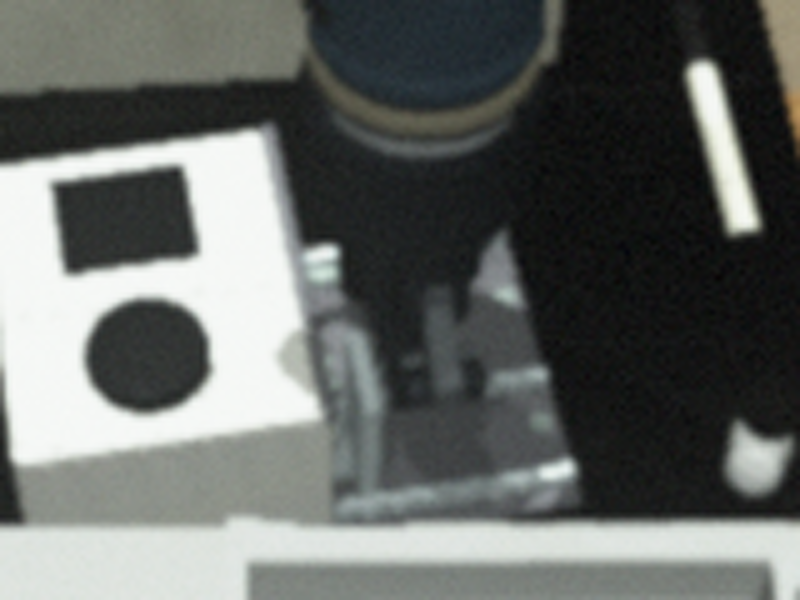

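The tab at (365,410) has snapped ahead of the fingers and the push force fell to zero. I'll feel forward gently for the end stop.

Request:
{"fn": "jog_arm", "kwargs": {
  "motion": [
    [0.002, 0, 0, 0, 0, 0, -1],
    [0.004, 0, 0, 0, 0, 0, -1],
    [0.004, 0, 0, 0, 0, 0, -1]
  ]
}}

```text
time: 5.72
position: [0.4561, -0.2395, 0.0483]
tcp_rot: [-179.9, 0.4, 5.8]
force: [-9.6, -4.0, 5.0]
width: -0.0
grasp_force: 5.1
```

Request:
{"fn": "jog_arm", "kwargs": {
  "motion": [
    [-0.02, -0.002, 0, 0, 0, 0, -1],
    [-0.03, -0.003, 0.05, 0, 0, 0, -1],
    [-0.03, -0.02, 0.1, 0, 0, 0, 0.06],
    [-0.01, -0.05, 0.1, 0, 0, 0, 0.06],
    [0.009, -0.066, 0.1, 0, 0, 0, 0.06],
    [0.009, -0.066, 0.1, 0, 0, 0, 0.06],
    [0.009, -0.066, 0.09, 0, 0, 0, 0.06],
    [0.009, -0.066, 0.09, 0, 0, 0, 0.06]
  ]
}}

```text
time: 6.72
position: [0.4667, -0.3039, 0.1368]
tcp_rot: [-179.8, 0.2, 5.7]
force: [-0.9, 0.4, -0.3]
width: 0.0449
grasp_force: 0.0
```

Run:
```python
from m import *
p=r.read_state(); print(p['position'],p['width'])
S=lambda e,x,y:cv2.resize(e['pixels'][y:y+120,x:x+80,::-1],None,fx=5,fy=5,interpolation=cv2.INTER_CUBIC)
cv2.imwrite('pics/b4.png',np.hstack([S(c,205,130),S(d,230,150)]))
```

```text
[ 0.46756379 -0.30474671  0.13768589] 0.04515600782112825
```

View pics/b4.png

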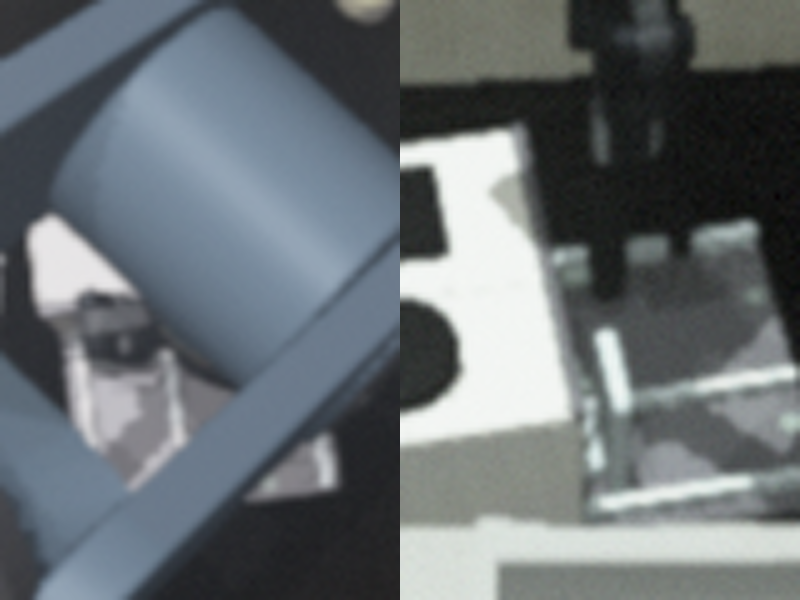

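The carriage tab sits against the housing (right panel, 610,390). The fingers are above the knob at about x 600-655, and the marker gap is at (680,240). I'll check finger-to-knob alignment by projection.

Run:
```python
from m import *
q=lambda u:((u-[230,150])*5+[400,0]).round(0)
p=r.read_state()['position']
for n,x in(('near tip -x',(p[0]-.011,p[1]+.022,p[2])),('near tip +x',(p[0]+.011,p[1]+.022,p[2])),('cap model',(.4687,-.3051,.083)),('cap tri',(.467,-.3066,.083)),('post30',(.468,-.306,.03))): print(n,q(proj(d,x)))
# dark post columns in side view, rows around white rail
g=d['pixels'].mean(2); 
for y in (198,200,202): print(y,g[y,256:300].astype(int))
```

```text
near tip -x [646. 134.]
near tip +x [582. 138.]
cap model [605. 186.]
cap tri [609. 183.]
post30 [604. 269.]
198 [183 130  95  71  53  46  46  45  55  55  52  39  28  30  29  30  28  27
  38  64  90 100 110 108 110 113 106  72  38  26  22  39  82 121 136 142
 137 126 129 128 132 126 122 124]
200 [229 186 142 121 120 143 138 135 140 142 131  89  46  28  28  28  27  28
  41  73 108 114 115 109 108 106 102  74  44  26  32  43  68  84  94 103
 114 106  96  95  88  82  83  87]
202 [238 211 164 140 136 133 127 126 126 118 112  75  42  30  33  29  24  30
  36  62  82  91  89  90  84  79  75  65  61  52  57  60  64  63  70  76
  81  81  74  78  84  87  85  79]
```

Request:
{"fn": "jog_arm", "kwargs": {
  "motion": [
    [0.002, 0, -0.03, 0, 0, 0, 0.06],
    [0.002, 0, -0.05, 0, 0, 0, 0.06],
    [0.002, 0, -0.065, 0, 0, 0, 0.06],
    [0.002, 0, -0.08, 0, 0, 0, 0.06],
    [0.002, 0, -0.093, 0, 0, 0, 0.06]
  ]
}}

```text
time: 7.55
position: [0.4705, -0.3059, 0.0447]
tcp_rot: [180.0, -0.0, 5.7]
force: [-0.7, 0.3, 0.3]
width: 0.0451
grasp_force: 0.0
```

Request:
{"fn": "jog_arm", "kwargs": {
  "motion": [
    [0, 0, 0, 0, 0, 0, -0.3],
    [0, 0, 0, 0, 0, 0, -0.7],
    [0, 0, 0, 0, 0, 0, -1],
    [0, 0, 0, 0, 0, 0, -1]
  ],
  "grip_force": 70
}}

```text
time: 8.05
position: [0.47, -0.3047, 0.0453]
tcp_rot: [-179.9, 0.0, 5.7]
force: [2.1, 5.5, -2.5]
width: 0.0192
grasp_force: 68.2
```

Request:
{"fn": "jog_arm", "kwargs": {
  "motion": [
    [-0.004, 0, 0, 0, 0, 0, -1],
    [-0.009, -0.001, 0, 0, 0, 0, -1],
    [-0.014, -0.001, 0, 0, 0, 0, -1],
    [-0.019, -0.002, 0, 0, 0, 0, -1],
    [-0.024, -0.002, 0, 0, 0, 0, -1],
    [-0.024, -0.002, 0, 0, 0, 0, -1]
  ]
}}

```text
time: 8.8
position: [0.4475, -0.3072, 0.0453]
tcp_rot: [-180.0, -0.1, 5.6]
force: [6.8, 6.4, -4.7]
width: 0.0194
grasp_force: 68.4
```

```bash
cat >> m.py <<'E'
o=np.array([.547,-.263]);yaw=.0992
Rl=np.array([[np.cos(yaw),-np.sin(yaw)],[np.sin(yaw),np.cos(yaw)]])
def vplane(c,u,v,yl):
    n=Rl[:,1]; D=ray(c,u,v); s=(yl-n@(c['o'][:2]-o))/(n@D[:2]); P=c['o']+s*D; return np.r_[Rl.T@(P[:2]-o),P[2]].round(4)
E
python3 - <<'E'
from m import *
p=r.read_state();print(p['position'],p['width'],p['grasp_force'],p['force'])
print('post0',[vplane(d,270.6,y,-.034) for y in(198,200)])
print('mark',[vplane(d,285.3,y,-.056) for y in(196,198,200)])
for y in (198,200,202): print(y,d['pixels'].mean(2)[y,256:306].astype(int))
cv2.imwrite('pics/b5.png',cv2.resize(d['pixels'][150:230,230:330,::-1],None,fx=8,fy=7.5,interpolation=cv2.INTER_CUBIC))
E
```

```text
[ 0.44771669 -0.30719826  0.04533657] 0.01903620567912362 68.42816948890686 [ 6.60811742  6.50445699 -4.70604924]
post0 [array([-0.0819, -0.034 ,  0.0501]), array([-0.082 , -0.034 ,  0.0437])]
mark [array([-0.1162, -0.056 ,  0.0202]), array([-0.1165, -0.056 ,  0.0135]), array([-0.1168, -0.056 ,  0.0067])]
198 [215 166 139 114  74  55  54  69  85  91  94 104 121 124 116 105 111 112
 108 104  95  83  59  44  36  30  30  25  27  28  30  31  36  35  32  34
  31  29  42  66  90 108 107 113  97  65  28  18  20  14]
200 [232 188 148 136 138 178 204 218 228 232 232 232 228 196 161 146 141 139
 141 136 117  93  73  56  39  31  30  29  29  28  26  34  36  40  32  35
  42  46  60  69  65  65  67  73  69  60  39  19  14  17]
202 [240 213 168 147 154 182 196 184 167 155 148 146 146 133 121 116 118 120
 119 117  99  93  88  71  46  33  31  30  30  29  32  47  58  57  59  59
  57  59  50  56  60  63  67  67  70  68  50  30  21  19]
```

View pics/b5.png

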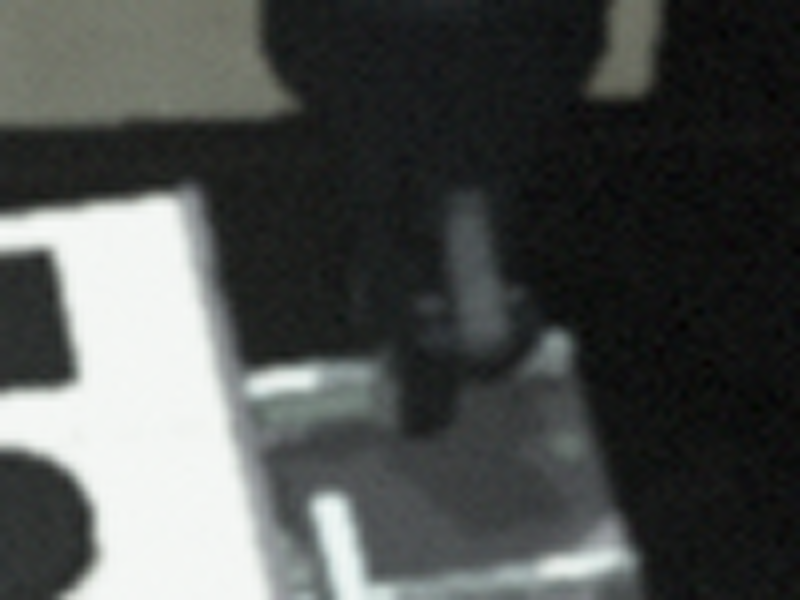

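The side view shows the gripped post bottom at (428,430), i.e. column about 283.5, and the marker is now hidden behind the gripper. I'll compute the remaining travel from the earlier images.

Run:
```python
from m import *
print('post now',[vplane(d,283.4,y,-.034) for y in(202,204)])
i=cv2.imread('pics/t0.png').mean(2)
L=lambda p:np.r_[Rl.T@(p[:2]-o),p[2]].round(4)
print('top idx',L(plane(c,*tp((373,379)),.031)),'top mark',L(plane(c,*tp((400,456)),.031)))
print('rail right'); print(i[190:230,266:274].astype(int))
s=cv2.imread('pics/s0.png').mean(2)
for y in (194,196,198,200): print(y,s[y,276:294].astype(int))
print(cv2.imread('pics/t0.png').mean(2)[194:206,255:272].astype(int))
```

```text
post now [array([-0.1075, -0.034 ,  0.0313]), array([-0.1077, -0.034 ,  0.0247])]
top idx [-0.0824 -0.0514  0.031 ] top mark [-0.1188 -0.0591  0.031 ]
rail right
[[113 102  81  67  65  65  65  64]
 [127 110  84  67  65  64  63  63]
 [166 139  98  71  65  63  63  63]
 [202 173 122  77  66  64  64  63]
 [216 190 135  82  66  63  62  62]
 [218 193 140  85  66  64  64  64]
 [218 189 137  90  70  63  62  62]
 [219 191 145  98  70  65  63  61]
 [220 201 163 113  76  64  64  62]
 [219 207 175 122  78  62  63  61]
 [219 211 180 127  79  62  63  61]
 [212 217 189 134  81  64  62  61]
 [207 218 192 137  82  64  62  62]
 [208 218 188 133  84  66  61  60]
 [211 218 189 139  92  67  62  61]
 [211 218 197 155 105  71  60  58]
 [202 216 204 169 114  72  60  61]
 [191 212 209 177 123  75  61  60]
 [185 211 216 188 132  77  60  59]
 [178 210 218 191 135  80  61  59]
 [176 209 217 189 133  82  62  59]
 [181 203 208 181 134  87  64  59]
 [171 168 163 139 110  81  64  58]
 [145 117 108  97  87  73  61  57]
 [130  92  89  92  85  71  59  57]
 [140  94  91  99  91  73  60  55]
 [154 123 138 146 128  95  6
[... 909 characters left out ...]
108 107 121 145 168 177 176 181 210 218 189 137  90  70  63]
 [104 102 102 102 104 123 154 174 179 189 214 219 191 145  98  70  65]
 [104 103 102 102 101 107 127 152 168 190 214 220 201 163 113  76  64]
 [104 103 103 102 101 107 134 169 185 196 211 219 207 175 122  78  62]
 [104 104 103 102 102 111 146 182 197 200 208 219 211 180 127  79  62]
 [104 104 104 103 103 106 129 166 184 181 186 212 217 189 134  81  64]
 [103 103 104 102 100 103 115 133 151 151 165 207 218 192 137  82  64]
 [104 100 100  93  93 107 119 138 159 163 172 208 218 188 133  84  66]
 [106  93  89  86  97 112 129 156 171 173 180 211 218 189 139  92  67]
 [124 118 109 106 112 118 131 159 169 170 183 211 218 197 155 105  71]]
```

Request:
{"fn": "jog_arm", "kwargs": {
  "motion": [
    [-0.004, 0, 0, 0, 0, 0, -1],
    [-0.008, -0.001, 0, 0, 0, 0, -1],
    [-0.012, -0.001, 0, 0, 0, 0, -1],
    [-0.012, -0.001, 0, 0, 0, 0, -1]
  ]
}}

```text
time: 9.5
position: [0.436, -0.3084, 0.0453]
tcp_rot: [180.0, -0.2, 5.6]
force: [7.5, 6.3, -5.8]
width: 0.0191
grasp_force: 68.5
```

Run:
```python
from m import *
p=r.read_state();print(p['position'],p['width'],p['grasp_force'],p['force'])
for y in (202,203,204,205,206): print(y,d['pixels'].mean(2)[y,270:306].astype(int))
print([vplane(d,x,204,-.034) for x in (286,287,288,289,290)])
S=lambda e,x,y:cv2.resize(e['pixels'][y:y+75,x:x+100,::-1],None,fx=8,fy=8,interpolation=cv2.INTER_CUBIC)[:, :]
cv2.imwrite('pics/b6.png',cv2.convertScaleAbs(np.hstack([S(d,250,160)[:600,:400],S(c,225,165)[:600,:400]]),alpha=1.8))
```

```text
[ 0.43617575 -0.30844241  0.04532915] 0.01922590009813113 68.49151614122093 [ 7.91244872  5.56507013 -6.31596542]
202 [124 121 120 120 121 123 123 119 121 124 125 120 108  93  88  65  42  30
  29  32  28  30  26  45  61  64  65  56  57  54  52  54  43  26  21  16]
203 [121 125 125 123 122 123 122 123 120 116 118 109 100  96  85  61  38  29
  30  30  30  30  31  46  57  62  63  60  58  61  61  55  45  29  22  19]
204 [125 124 123 118 117 111 110 109 101  99  92  92  90  89  87  69  44  31
  30  29  30  28  35  46  55  59  60  60  59  59  58  59  53  35  24  22]
205 [116 114 107 100  95  89  88  85  81  74  72  72  77  78  78  66  44  33
  29  30  29  32  47  53  56  55  59  61  58  59  60  58  54  40  28  21]
206 [106  97  88  79  71  70  71  75  73  66  64  70  66  67  68  59  44  32
  32  26  37  43  51  58  59  62  60  62  56  61  60  62  59  44  29  17]
[array([-0.113 , -0.034 ,  0.0234]), array([-0.115, -0.034,  0.023]), array([-0.1171, -0.034 ,  0.0225]), array([-0.1191, -0.034 ,  0.022 ]), array([-0.1211, -0.034 ,  0.0215])]
```

View pics/b6.png

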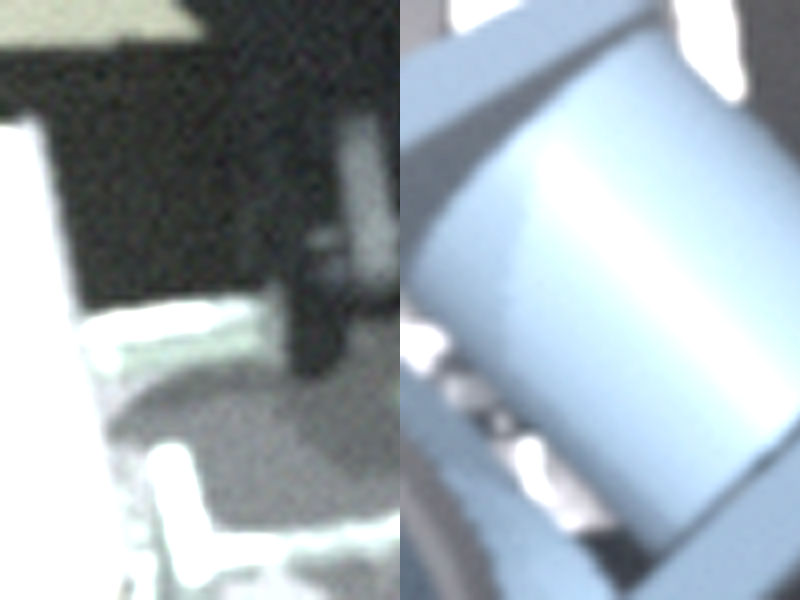

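The post is now at column about 289. Side view and TCP travel both put the index within about 2 mm of the marker. I'll hold briefly and hand in.

Request:
{"fn": "jog_arm", "kwargs": {
  "motion": [
    [0, 0, 0, 0, 0, 0, -1],
    [0, 0, 0, 0, 0, 0, -1],
    [0, 0, 0, 0, 0, 0, -1],
    [0, 0, 0, 0, 0, 0, -1],
    [0, 0, 0, 0, 0, 0, -1],
    [0, 0, 0, 0, 0, 0, -1]
  ]
}}

```text
time: 10.35
position: [0.4363, -0.3084, 0.0453]
tcp_rot: [180.0, -0.2, 5.7]
force: [6.3, 6.6, -5.8]
width: 0.0189
grasp_force: 68.5
```

```bash
python3 -c "
from station import r
s=r.read_state();print(s['position'],s['grasp_force']);print(r.job_done())"
```

```text
[ 0.43627623 -0.30843955  0.04534491] 68.49023118498735
the job is handed in; nothing more can be done
None
```

I handed the job in with the carriage clicked home against its end stop and the knob held about 35 mm out at 68 N; I put the index within about 2 mm of the marker (4 mm allowed) by calculation, because the gripper hid the marker, and no verdict came back.

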